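Put a bottle on the stirrer and set the stirring speed, not the heat

ROBOT

A 6-joint arm with a two-finger parallel gripper is mounted at the origin on the work surface. World frame = base frame: x ahead of the robot, y to its left, z up, the work surface at z = 0. Lengths are in m, angles in rad, forces in N, time in s.
With the tool pointing down it reaches from about 0.275 to 0.75 m from the base axis. Payload 10.2 kg.
Tool frame: the origin (TCP) lies on the centre line of the jaws, within the pads' length; the fingertips stand 11 mm ahead of it and the grasp point (between the pads) lies 8 mm behind it; z points along the fingers, y is the line along which they close (so a half turn about z gives the same grasp; the last joint's range is limited). The gripper opens to 85 mm and grips with 20 to 120 N. Pads are 22 mm wide; open, the fingers measure 114 mm over their backs; the gripper's body (76 mm by 85 mm) begins 54 mm behind the grasp point. The pads swing forward as they close: fully open they stand 13 mm farther back than shut.
Start: joints at [1.002, 0.313, 1.498, -0, 1.331, -0.223], TCP at [0.178, 0.494, 0.242] pointing down, gripper open.
Joint ranges: [-2.94, 2.94], [-0.97, 2.17], [0.19, 2.56], [-1.23, 4.37], [0.02, 3.11], [-2.88, 2.88]. Speed limits (rad/s): [2.39, 2.39, 3.01, 3.14, 3.14, 3.14].

INTERFACE

Orientations are given as a rotation vector (axis times angle).
In Python, from plant import robot, cams, close_job gives the robot as it stands. The module is installed in compiled form; this text tells all that it offers.
- The arm moves only by the tool arm_command, never from a script. Its argument "rows" is a list of rows, each an object with "grip": the finger opening in mm, from 0 to 85.4; "xyz": the shift along the world's x, y, z scaled (see below), a list of three; "turn": the turn about the world's z scaled (see below). A call has 1 to 20 rows; each row shifts and turns the commanded pose from where the row before left it; what a row does not reach is not made up. The controller multiplies each number of a shift by 0.15 m and each number of a turn by pi/2 rad. A row lasts 1/12 s, in which the tool goes at most 41.7 mm and 7.16 degrees, less where a joint would pass 70% of its speed; a pose out of reach is approached as far as the arm can. A call with a number of a shift or a turn outside -1 to 1 is refused whole. A call with a gripper value outside its range is refused whole. The fingers move at their own pace and stop on an object; "grip_force" is the grip in N (left out, the last holds). Time passes only in rows, so rows that do not move let the fingers close. It gives the time, the measured TCP pose, the force, the opening and the grip force at its end, in the units of the state.
- robot.read_state(): the state, without advancing time (a new reading comes with each control period).
- cams.grab_frame(name): name is "scene" or "side" or "wrist"; returns (picture, depth): 420x560x3 uint8, red, green, blue; 420x560 float32, m along the optical axis (not along the pixel's ray), 0 where there is no reading.
- cams.camera_model(name): a dict with "camera_matrix" (3x3 intrinsics, pixels), "world_from_camera" (4x4, takes a point from camera to world coordinates); the wrist camera has in their place "tool_from_camera" (4x4, takes a point from camera to tool coordinates, whose origin is the TCP and whose axes are the flange's). Camera axes: x right, y down, z forward; pixel columns grow to the right and rows downward; lengths in m; the calibration is good to about 2 mm. A picture is of the moment at which its call begins: read the wrist's pose just before it. camera_model takes no time and is no camera call.
- close_job(): hands the job in; it is judged then, once.
The state is a dict: "time": time; "q": joint angles; "joint_velocities": joint speeds; "effort": joint torques, N m; "ee_pos": TCP position; "tcp_rot": TCP orientation; "force": force on the tool from outside, world axes, zero at the start; "ft_torque": the same for the moment, N m; "grip_width": finger opening in m; "grip_force": force on a finger pad.
Only numpy, scipy, OpenCV 4.12 (cv2) and the standard library are available. Lean on these libraries where they do the work, as an engineer would, in place of code of your own. Each camera call takes 0.05 s, during which the arm holds its last target. There are 200 camera calls.

TASK

Gently stand the smaller of the two amber screw-cap bottles upright in the middle of the magnetic stirrer's round plate and let go of it. Then set half stirring speed: on the stirrer's sloping front, turn only the small inner knob clockwise until its white line points to the long mark at twelve o'clock, straight up the slope. The wide ring around that knob sets the heat and must stay as it is set; leave the other bottle, the flask and the tube rack where they stand.

Things in the scene. Friction and masses are not known exactly. Their poses are not given: they have to be found in the camera images.
- small_bottle_centre (a point): Centre (half-way up) of the smaller amber glass bottle, the one to stir: 70 mm diameter body, 142 mm tall over all, about 0.4 kg, blue ribbed screw cap 54 mm in diameter forming its top 26 mm (the cap's mid-height is 58 mm above this point), a 42 mm neck 8 mm long and a sloping shoulder below the cap. Stands upright on the bench; z is its long axis. It may start left or right of the stirrer.
- small_bottle_base (a point): Centre of the underside of the small bottle (71 mm below its centre).
- plate_centre (a point): Centre of the top face of the stirrer's round white plate, 125 mm in diameter, 104 mm above the bench, with two fine printed rings (100 and 60 mm diameter). The stirrer is a white box 160 mm wide and 242 mm deep (152 mm of it in front of the plate's centre) that does not move, its height behind the panel 86 mm. x points level from the front to the back of the stirrer, z up; the sloping control panel is on its -x side, turned more or less towards the robot and its right.
- dial_centre (a point): Point on the stirrer's sloping panel face on the common axis of the two knobs, 112 mm in front of the plate's centre and 55 mm above the bench. z points square out of the panel along the knob axis (tilted 0.70 rad = 40 degrees from vertical, leaning towards the front of the stirrer); x points straight up the slope, to the long white mark at twelve o'clock, 28 to 38 mm from the axis. Short marks stand every 27 degrees.
- stir_knob_top (a point): Centre of the flat top of the small inner knob (stirring): black, fluted, round, 24 mm in diameter, 20 mm high, its top 35 mm out from the panel along the axis; white line from its centre to its rim and down its side. z is the knob axis, outward. The knob's sides are free for all 20 mm, the heat ring lying just below.
- stir_knob (a joint): Angle of the inner knob, 0 to 4.71 rad, growing clockwise as seen looking at the panel; 0 is the left stop (white line at half past seven), 2.356 is twelve o'clock (white line up the slope, on the long mark). Turns with light friction (0.02 N m) and stays where it is left.
- heat_ring (a joint): Angle of the wide outer ring (heat), same sense and zero as the inner knob. It turns on its own, as lightly as the knob (0.018 N m), so a finger that touches it drags it. Must stay as found.
- heat_ring_mark (a point): Point on the upper rim of the heat ring, on its white line, 23 mm from the axis. The ring is black, fluted, 46 mm in diameter; its upper face is 14 mm out from the panel.
- large_bottle: Bystander: the larger amber bottle, 86 mm in diameter, 182 mm tall, same blue cap; origin at the centre of its underside.
- flask: Bystander: empty conical glass flask, 83 mm diameter at the foot, 142 mm tall; origin at the centre of its underside.
- tube_rack: Bystander: white rack with twelve capped test tubes, 62 mm (x) by 150 mm (y), 104 mm tall; origin at the centre of its underside.
Mind the look-alikes: they are no part of the job. Leave any red look-alike of the part that bears small_bottle_centre alone.

How it is judged:
By the outcome, as a careful person would: the job done as asked, in the order asked, and still so for the second after the job is handed in, with the robot touching nothing.
It also fails if it takes over 56 s, if anything falls off the work surface, if the arm or the gripper's body presses on something with over 40 N, if the wrist force passes 120 N, or if a joint passes its speed limit or range.

## Working session

There is one attempt and no reset: what is moved stays moved. The work goes in short steps, Python scripts to look and compute and a tool call to move; the robot and the scene stay as the last step left them, time stands still between calls to the robot, and variables do not carry over. Pictures are saved under pics/ and viewed, at most 10 in all, crops included, and the job is handed in when it is done.

Besides the shell and the picture viewer there is one more tool, called after ">>>" as name(argument=value, ...), one argument or row to a line, values as JSON. arm_command: Moves the arm, as the interface text tells. Shifts and turns lie within -1 to 1; 1 stands for 0.15 m of shift or pi/2 rad of turn. Its arguments: {"type":"object","properties":{"rows":{"type":"array","items":{"type":"object","properties":{"grip":{"type":"number"},"xyz":{"type":"array","items":{"type":"number","minimum":-1,"maximum":1}},"turn":{"type":"number","minimum":-1,"maximum":1}}}},"grip_force":{"type":"number"}},"required":["rows"]}

```bash
mkdir -p pics
cat > h.py <<'E'
import numpy as np, cv2
from plant import robot, cams, close_job
from scipy.spatial.transform import Rotation as R
def grab(n):
    s=robot.read_state(); im,d=cams.grab_frame(n); m=cams.camera_model(n); K=np.array(m["camera_matrix"])
    if n=="wrist":
        T=np.eye(4);T[:3,:3]=R.from_rotvec(s["tcp_rot"]).as_matrix();T[:3,3]=s["ee_pos"];T=T@np.array(m["tool_from_camera"])
    else: T=np.array(m["world_from_camera"])
    np.savez(f"{n}.npz",im=im,d=d,K=K,T=T); return im,d,K,T
def load(n):
    z=np.load(f"{n}.npz"); return z["im"],z["d"],z["K"],z["T"]
def cloud(d,K,T):
    v,u=np.mgrid[:d.shape[0],:d.shape[1]]
    p=np.stack([(u-K[0,2])/K[0,0]*d,(v-K[1,2])/K[1,1]*d,d],-1)
    return p@T[:3,:3].T+T[:3,3]
def proj(p,K,T):
    c=(np.atleast_2d(p)-T[:3,3])@T[:3,:3]; q=c@K.T; return q[:,:2]/q[:,2:]
def save(n,im): cv2.imwrite(f"pics/{n}.png",im[...,::-1])
E
python3 - <<'E'
from h import *
a=grab("scene");b=grab("side");
save("scene1",a[0]);save("side1",b[0]);print(robot.read_state())
E
```

```text
{'time': 0.1, 'q': array([ 1.00160005e+00,  3.13413636e-01,  1.49835230e+00,  2.83786514e-05,
        1.33099163e+00, -2.23404714e-01]), 'joint_velocities': array([-9.89825784e-04,  2.90950394e-05, -1.34974710e-03,  1.57174663e-04,
        2.95369055e-04,  2.91158437e-04]), 'effort': array([ 3.00220825e-03, -4.12906337e+01, -2.60141855e+01, -1.79354474e-04,
        3.02784116e-03,  2.27640874e-05]), 'ee_pos': array([0.17783557, 0.49374001, 0.24178559]), 'tcp_rot': array([-5.40394656e-01, -3.09428350e+00,  1.67105364e-03]), 'force': array([-0.40380594,  0.72165924,  0.21529514]), 'ft_torque': array([ 0.00270374,  0.00906332, -0.02373692]), 'grip_force': 0.0, 'grip_width': 0.08532647323203896}
```

View pics/scene1.png

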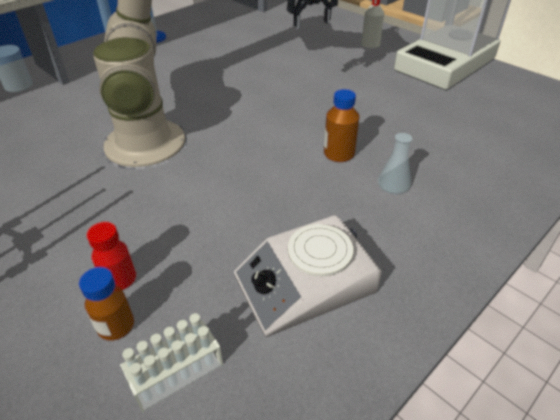

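View pics/side1.png

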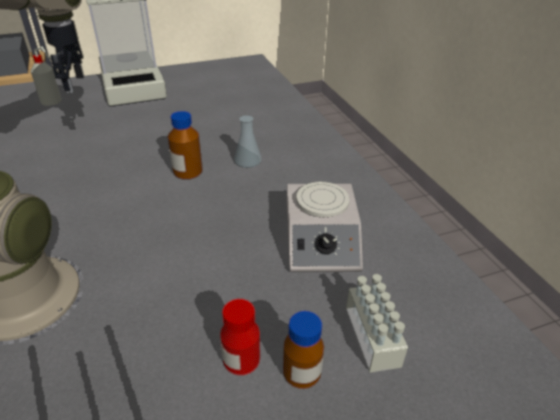

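The scene picture shows amber bottles at (342,125) and (107,305), a red look-alike at (110,257), the flask at (397,165), the rack at (172,355), and the stirrer plate at (321,248) with its dial at (264,281). Next I'll measure which amber bottle is smaller, and fit the plate and stirrer.

Run:
```python
from h import *
for n,caps in (("scene",dict(A=(344,100),B=(97,284),red=(103,235))),("side",dict(A=(181,120),B=(305,328),red=(239,315)))):
    im,d,K,T=load(n);P=cloud(d,K,T)
    hsv=cv2.cvtColor(im,cv2.COLOR_RGB2HSV)
    for k,(u,v) in caps.items():
        m=np.zeros(d.shape,bool);m[v-25:v+25,u-25:u+25]=1
        m&=(d>0)&(hsv[...,1]>150)
        if k!="red": m&=(hsv[...,0]>100)&(hsv[...,0]<130)
        p=P[m]; zt=np.percentile(p[:,2],97); t=p[p[:,2]>zt-.006]
        print(n,k,m.sum(),"ztop",zt.round(3),"c",t.mean(0).round(3),(t.min(0)).round(3),t.max(0).round(3))
    c={"scene":(321,248),"side":(322,200)}[n];u,v=c
    m=np.zeros(d.shape,bool);m[v-40:v+40,u-50:u+50]=1
    m&=(abs(P[...,2]-.104)<.006)&(d>0); p=P[m]; (cc,r)=cv2.minEnclosingCircle(p[:,:2].astype(np.float32))
    print("plate",p.mean(0).round(4),cc,r,np.median(p[:,2]))
    # panel pixels: between z .02-.09 near stirrer
    q=P[(abs(P[...,2]-.086)<.004)&(np.hypot(P[...,0]-cc[0],P[...,1]-cc[1])<.2)&(np.hypot(P[...,0]-cc[0],P[...,1]-cc[1])>.064)]
    print("top",len(q),cv2.minAreaRect(q[:,:2].astype(np.float32)))
    u,v={"scene":(264,281),"side":(326,243)}[n]
    print("dial pix",P[v,u])
    save(n+"crop",cv2.resize(im[v-75:v+45,u-60:u+100],None,fx=5,fy=5,interpolation=cv2.INTER_CUBIC))
```

```text
scene A 328 ztop 0.184 c [0.431 0.345 0.182] [0.404 0.32  0.178] [0.454 0.371 0.186]
scene B 843 ztop 0.143 c [ 0.488 -0.369  0.141] [ 0.459 -0.395  0.137] [ 0.513 -0.343  0.145]
scene red 1153 ztop 0.143 c [ 0.393 -0.306  0.141] [ 0.363 -0.332  0.137] [ 0.418 -0.281  0.144]
plate [ 0.6845 -0.0208  0.1036] (0.6807287335395813, -0.017590820789337158) 0.06404506415128708 0.10362455132959308
top 2454 ((0.6721023321151733, -0.042420193552970886), (0.2178705781698227, 0.16384322941303253), 70.81024169921875)
dial pix [ 0.64924979 -0.13407403  0.07387947]
side A 283 ztop 0.182 c [0.424 0.343 0.179] [0.399 0.319 0.176] [0.448 0.373 0.183]
side B 910 ztop 0.143 c [ 0.481 -0.373  0.141] [ 0.455 -0.398  0.137] [ 0.508 -0.345  0.144]
side red 1319 ztop 0.142 c [ 0.387 -0.31   0.141] [ 0.361 -0.335  0.136] [ 0.415 -0.282  0.144]
plate [ 0.6772 -0.0236  0.1026] (0.6795541644096375, -0.019114989787340164) 0.06450439244508743 0.10263379076491885
top 1169 ((0.6698110103607178, -0.04617162048816681), (0.21578119695186615, 0.16007228195667267), 70.40735626220703)
dial pix [ 0.62962811 -0.1475883   0.08086281]
```

Run:
```python
from h import *
im=load("scene")[0]; a=cv2.resize(im[220:350,65:195],(400,400),interpolation=3)
s=load("side")[0]; b=cv2.resize(s[218:268,301:351],(400,400),interpolation=3)
save("choice",np.hstack([a,b]))
```

```text
(no output)
```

View pics/choice.png

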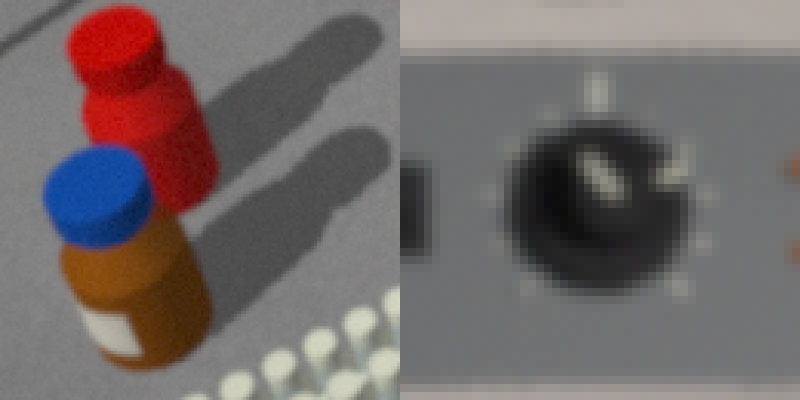

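>>> arm_command(
  rows=[
    {"grip":85,"xyz":[0.07,-0.2,0.15]},
    {"grip":85,"xyz":[0.09,-0.25,0.1]},
    {"grip":85,"xyz":[0.09,-0.25,0]},
    {"grip":85,"xyz":[0.09,-0.25,0]},
    {"grip":85,"xyz":[0.09,-0.25,0]},
    {"grip":85,"xyz":[0.09,-0.25,0]},
    {"grip":85,"xyz":[0.09,-0.25,0]},
    {"grip":85,"xyz":[0.09,-0.25,0]},
    {"grip":85,"xyz":[0.09,-0.25,0]},
    {"grip":85,"xyz":[0.09,-0.25,0]},
    {"grip":85,"xyz":[0.09,-0.25,0]},
    {"grip":85,"xyz":[0.09,-0.25,0]},
    {"grip":85,"xyz":[0.09,-0.25,0]},
    {"grip":85,"xyz":[0.09,-0.25,0]},
    {"grip":85,"xyz":[0.09,-0.25,0]},
    {"grip":85,"xyz":[0.09,-0.25,0]},
    {"grip":85,"xyz":[0.09,-0.25,0]},
    {"grip":85,"xyz":[0.09,-0.25,0]},
    {"grip":85,"xyz":[0.09,-0.25,0]},
    {"grip":85,"xyz":[0.09,-0.25,0]},
  ],
)

```text
invalid input
```

The crop confirms the choice: blue-capped amber bottle at scene (97,284), 143 mm tall, with the red one behind it. In the side view the knob line points to about 11 o'clock and the heat mark to about 2 o'clock. The move was refused, so I'll give every field this time.

>>> arm_command(
  grip_force=40,
  rows=[
    {"grip":85,"turn":0,"xyz":[0.07,-0.2,0.15]},
    {"grip":85,"turn":0,"xyz":[0.09,-0.25,0.1]},
    {"grip":85,"turn":0,"xyz":[0.09,-0.25,0]},
    {"grip":85,"turn":0,"xyz":[0.09,-0.25,0]},
    {"grip":85,"turn":0,"xyz":[0.09,-0.25,0]},
    {"grip":85,"turn":0,"xyz":[0.09,-0.25,0]},
    {"grip":85,"turn":0,"xyz":[0.09,-0.25,0]},
    {"grip":85,"turn":0,"xyz":[0.09,-0.25,0]},
    {"grip":85,"turn":0,"xyz":[0.09,-0.25,0]},
    {"grip":85,"turn":0,"xyz":[0.09,-0.25,0]},
    {"grip":85,"turn":0,"xyz":[0.09,-0.25,0]},
    {"grip":85,"turn":0,"xyz":[0.09,-0.25,0]},
    {"grip":85,"turn":0,"xyz":[0.09,-0.25,0]},
    {"grip":85,"turn":0,"xyz":[0.09,-0.25,0]},
    {"grip":85,"turn":0,"xyz":[0.09,-0.25,0]},
    {"grip":85,"turn":0,"xyz":[0.09,-0.25,0]},
    {"grip":85,"turn":0,"xyz":[0.09,-0.25,0]},
    {"grip":85,"turn":0,"xyz":[0.09,-0.25,0]},
    {"grip":85,"turn":0,"xyz":[0.09,-0.25,0]},
    {"grip":85,"turn":0,"xyz":[0.09,-0.25,0]},
  ],
)

```text
time: 1.77
ee_pos: [0.4448, -0.2498, 0.279]
tcp_rot: [-0.541, -3.094, -0.001]
force: [0.4, 0.9, 0.7]
grip_width: 0.0848
grip_force: 0.0
```

>>> arm_command(
  rows=[
    {"grip":85,"turn":0,"xyz":[0.065,-0.2,0]},
    {"grip":85,"turn":0,"xyz":[0.065,-0.2,0]},
    {"grip":85,"turn":0,"xyz":[0.065,-0.2,0]},
    {"grip":85,"turn":0,"xyz":[0.065,-0.2,0]},
    {"grip":85,"turn":0,"xyz":[0,0,0]},
    {"grip":85,"turn":0,"xyz":[0,0,0]},
  ],
)

```text
time: 2.27
ee_pos: [0.4835, -0.3686, 0.2781]
tcp_rot: [-0.542, -3.093, -0.002]
force: [0.3, -0.1, 0.4]
grip_width: 0.0849
grip_force: 0.0
```

Run:
```python
from h import *
im,d,K,T=grab("wrist");P=cloud(d,K,T);hsv=cv2.cvtColor(im,cv2.COLOR_RGB2HSV)
m=(d>0)&(hsv[...,1]>150)&(hsv[...,0]>100)&(hsv[...,0]<130)
p=P[m];z=np.percentile(p[:,2],95) if len(p) else 0
t=p[abs(p[:,2]-z)<.004];print(len(p),z,t.mean(0),cv2.minEnclosingCircle(t[:,:2].astype(np.float32)),robot.read_state()["ee_pos"])
save("w1",im)
```

```text
2645 0.14353042198595461 [ 0.4793963  -0.36798904  0.14244053] ((0.4800850450992584, -0.3685009479522705), 0.027196524664759636) [ 0.48351236 -0.36759544  0.27873002]
```

>>> arm_command(
  rows=[
    {"grip":85,"turn":0,"xyz":[-0.015,0,-0.2]},
    {"grip":85,"turn":0,"xyz":[0,0,-0.2]},
    {"grip":85,"turn":0,"xyz":[0,0,-0.2]},
    {"grip":85,"turn":0,"xyz":[0,0,-0.2]},
    {"grip":85,"turn":0,"xyz":[0,0,-0.13]},
    {"grip":85,"turn":0,"xyz":[0,0,-0.1]},
    {"grip":85,"turn":0,"xyz":[0,0,0]},
    {"grip":45,"turn":0,"xyz":[0,0,0]},
    {"grip":45,"turn":0,"xyz":[0,0,0]},
    {"grip":45,"turn":0,"xyz":[0,0,0]},
    {"grip":45,"turn":0,"xyz":[0,0,0]},
    {"grip":45,"turn":0,"xyz":[0,0,0]},
    {"grip":45,"turn":0,"xyz":[0,0,0]},
  ],
)

```text
time: 3.4
ee_pos: [0.482, -0.3682, 0.127]
tcp_rot: [0.54, 3.092, -0.003]
force: [-0.1, 0.3, 7.0]
grip_width: 0.0529
grip_force: 41.9
```

>>> arm_command(
  rows=[
    {"grip":45,"turn":0,"xyz":[0,0,0.05]},
    {"grip":45,"turn":0,"xyz":[0,0,0.15]},
    {"grip":45,"turn":0,"xyz":[0,0,0.2]},
    {"grip":45,"turn":0,"xyz":[0,0,0.2]},
    {"grip":45,"turn":0,"xyz":[0,0,0.2]},
    {"grip":45,"turn":0,"xyz":[0.02,0.033,0.2]},
    {"grip":45,"turn":0,"xyz":[0.1,0.18,0]},
    {"grip":45,"turn":0,"xyz":[0.1,0.18,0]},
    {"grip":45,"turn":0,"xyz":[0.1,0.18,0]},
    {"grip":45,"turn":0,"xyz":[0.1,0.18,0]},
    {"grip":45,"turn":0,"xyz":[0.1,0.18,0]},
    {"grip":45,"turn":0,"xyz":[0.1,0.18,0]},
    {"grip":45,"turn":0,"xyz":[0.1,0.18,0]},
    {"grip":45,"turn":0,"xyz":[0.1,0.18,0]},
    {"grip":45,"turn":0,"xyz":[0.1,0.18,0]},
    {"grip":45,"turn":0,"xyz":[0.1,0.18,0]},
    {"grip":45,"turn":0,"xyz":[0.1,0.18,0]},
    {"grip":45,"turn":0,"xyz":[0.1,0.17,0]},
    {"grip":45,"turn":0,"xyz":[0.1,0.15,0]},
    {"grip":45,"turn":0,"xyz":[0,0,0]},
  ],
)

```text
time: 5.07
ee_pos: [0.6806, -0.0131, 0.2744]
tcp_rot: [-0.533, -3.095, -0.003]
force: [-0.8, 0.1, -3.2]
grip_width: 0.0528
grip_force: 43.8
```

Run:
```python
from h import *
im=grab("scene")[0]; s=grab("side")[0]
save("hov",np.hstack([cv2.resize(im[100:350,220:420],(400,500)),cv2.resize(s[60:310,225:425],(400,500))]));print(robot.read_state()["ee_pos"])
```

```text
[ 0.67937525 -0.01694593  0.27460298]
```

View pics/hov.png

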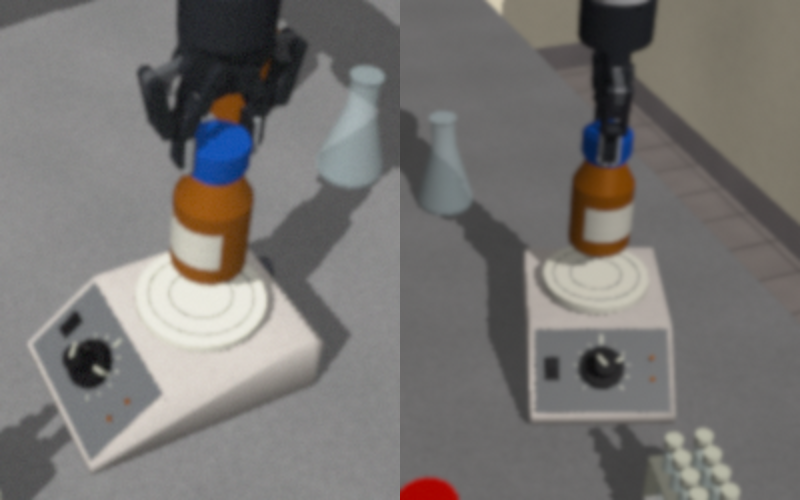

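The bottle hangs upright over the plate in both views. Lowering it gently now.

>>> arm_command(
  rows=[
    {"grip":45,"turn":0,"xyz":[0.003,-0.005,-0.08]},
    {"grip":45,"turn":0,"xyz":[0,0,-0.08]},
    {"grip":45,"turn":0,"xyz":[0,0,-0.05]},
    {"grip":45,"turn":0,"xyz":[0,0,-0.03]},
    {"grip":45,"turn":0,"xyz":[0,0,-0.02]},
    {"grip":45,"turn":0,"xyz":[0,0,-0.01]},
    {"grip":45,"turn":0,"xyz":[0,0,0]},
    {"grip":45,"turn":0,"xyz":[0,0,0]},
  ],
)

```text
time: 5.83
ee_pos: [0.68, -0.0187, 0.235]
tcp_rot: [0.54, 3.094, -0.0]
force: [0.0, -0.6, -4.0]
grip_width: 0.0527
grip_force: 43.8
```

>>> arm_command(
  rows=[
    {"grip":45,"turn":0,"xyz":[0,0,-0.01]},
    {"grip":45,"turn":0,"xyz":[0,0,-0.01]},
    {"grip":45,"turn":0,"xyz":[0,0,0]},
    {"grip":45,"turn":0,"xyz":[0,0,0]},
  ],
)

```text
time: 6.17
ee_pos: [0.6798, -0.0185, 0.2314]
tcp_rot: [-0.54, -3.095, 0.0]
force: [0.1, 0.1, -4.1]
grip_width: 0.0527
grip_force: 43.8
```

>>> arm_command(
  rows=[
    {"grip":45,"turn":0,"xyz":[0,0,-0.006]},
    {"grip":45,"turn":0,"xyz":[0,0,0]},
    {"grip":45,"turn":0,"xyz":[0,0,0]},
  ],
)

```text
time: 6.42
ee_pos: [0.68, -0.0186, 0.2311]
tcp_rot: [0.54, 3.094, -0.0]
force: [-0.2, -0.6, 0.5]
grip_width: 0.0529
grip_force: 44.0
```

>>> arm_command(
  rows=[
    {"grip":56,"turn":0,"xyz":[0,0,0]},
    {"grip":60,"turn":0,"xyz":[0,0,0]},
    {"grip":70,"turn":0,"xyz":[0,0,0]},
    {"grip":80,"turn":0,"xyz":[0,0,0]},
    {"grip":80,"turn":0,"xyz":[0,0,0]},
    {"grip":80,"turn":0,"xyz":[0,0,0.1]},
    {"grip":80,"turn":0,"xyz":[0,0,0.2]},
    {"grip":80,"turn":0,"xyz":[0,0,0.2]},
    {"grip":80,"turn":0,"xyz":[0,0,0.1]},
  ],
)

```text
time: 7.17
ee_pos: [0.6801, -0.0186, 0.3247]
tcp_rot: [0.54, 3.09, -0.0]
force: [0.1, -0.5, 0.5]
grip_width: 0.0797
grip_force: 0.0
```

Run:
```python
from h import *
print(cams.camera_model("wrist"))
for n in("scene","side"):
    im,d,K,T=grab(n);P=cloud(d,K,T)
    hsv=cv2.cvtColor(im,cv2.COLOR_RGB2HSV)
    m=(d>0)&(hsv[...,1]>150)&(hsv[...,0]>100)&(hsv[...,0]<130)&(np.hypot(P[...,0]-.68,P[...,1]+.02)<.06)
    p=P[m];t=p[p[:,2]>np.percentile(p[:,2],97)-.006];print(len(t),t.mean(0),t[:,2].max(),t[:,2].min())
    m=(abs(P[...,2]-.104)<.006)&(np.hypot(P[...,0]-.68,P[...,1]+.02)<.08);print(cv2.minEnclosingCircle(P[m][:,:2].astype(np.float32)))
    # panel plane: dial
    nrm=lambda a:a/np.linalg.norm(a)
    q=P[(d>0)&(P[...,2]>.02)&(P[...,2]<.078)&(np.hypot(P[...,0]-.64,P[...,1]+.13)<.07)]
    c=q.mean(0)
    for _ in range(6):
        u,s,v=np.linalg.svd(q-c,full_matrices=False);nn=v[2]*np.sign(v[2,2]);r=(q-c)@nn
        q=q[abs(r)<max(.003,np.std(r))];c=q.mean(0)
    print("panel n",nn,"tilt",np.degrees(np.arccos(nn[2])),"az",np.degrees(np.arctan2(nn[1],nn[0])),len(q))
```

```text
{'camera_matrix': array([[294.51938376,   0.        , 277.204546  ],
       [  0.        , 294.51938376, 216.66224781],
       [  0.        ,   0.        ,   1.        ]]), 'tool_from_camera': array([[-6.79238599e-04, -9.60898574e-01, -2.76899744e-01,
         7.25650174e-02],
       [ 9.99999685e-01, -5.38945543e-04, -5.82761033e-04,
         4.21161313e-05],
       [ 4.10740363e-04, -2.76900053e-01,  9.60898638e-01,
        -1.32179693e-01],
       [ 0.00000000e+00,  0.00000000e+00,  0.00000000e+00,
         1.00000000e+00]])}
534 [ 0.68496045 -0.02253783  0.24532391] 0.24798262070141608 0.24109325973850115
((0.6820036172866821, -0.018303925171494484), 0.06319651752710342)
panel n [-0.21584266 -0.61032375  0.76217903] tilt 40.34332552090544 az -109.47627974546087 1911
271 [ 0.67727505 -0.02475099  0.24422098] 0.24789596826689808 0.24019406453453107
((0.6784583926200867, -0.020224539563059807), 0.06426253169775009)
panel n [-0.21348775 -0.60585239  0.76639798] tilt 39.9684768970173 az -109.41122662472671 1763
```

>>> arm_command(
  rows=[
    {"grip":80,"turn":-0.0555,"xyz":[-0.03,-0.085,0]},
    {"grip":70,"turn":-0.0555,"xyz":[-0.03,-0.085,0]},
    {"grip":60,"turn":-0.0555,"xyz":[-0.03,-0.085,0]},
    {"grip":50,"turn":-0.0555,"xyz":[-0.03,-0.085,0]},
    {"grip":50,"turn":-0.0555,"xyz":[-0.03,-0.085,0]},
    {"grip":50,"turn":-0.0555,"xyz":[-0.03,-0.085,0]},
    {"grip":50,"turn":-0.0555,"xyz":[-0.03,-0.085,0]},
    {"grip":50,"turn":-0.0555,"xyz":[-0.03,-0.085,0]},
    {"grip":50,"turn":-0.0555,"xyz":[-0.03,-0.085,0]},
    {"grip":50,"turn":-0.0555,"xyz":[-0.03,-0.082,0]},
    {"grip":50,"turn":-0.0555,"xyz":[0,0,-0.1]},
    {"grip":50,"turn":-0.0555,"xyz":[0,0,-0.1]},
    {"grip":50,"turn":-0.0555,"xyz":[0,0,-0.1]},
    {"grip":50,"turn":0,"xyz":[0,0,0]},
    {"grip":50,"turn":0,"xyz":[0,0,0]},
  ],
)

```text
time: 8.52
ee_pos: [0.6345, -0.1455, 0.2745]
tcp_rot: [-2.113, -2.322, 0.001]
force: [-0.3, 0.4, 1.1]
grip_width: 0.0501
grip_force: 0.0
```

Run:
```python
from h import *
w=grab("wrist");a=grab("scene");b=grab("side")
s=robot.read_state();t=np.array(s["ee_pos"]);Rm=R.from_rotvec(s["tcp_rot"]).as_matrix();print(t,np.degrees(np.arctan2(Rm[1,1],Rm[0,1])))
for n in (a,b):
    P=cloud(n[1],n[2],n[3]);p=(P[n[1]>0]-t)@Rm
    for z0 in range(-200,20,15):
        q=p[(p[:,2]>z0/1e3)&(p[:,2]<=z0/1e3+.015)&(np.hypot(p[:,0],p[:,1])<.13)]
        if len(q)>3: print(z0,len(q),"x",q[:,0].min().round(3),q[:,0].max().round(3),"y",q[:,1].min().round(3),q[:,1].max().round(3))
save("hov2",np.hstack([cv2.resize(w[0],(420,315)),cv2.resize(a[0][60:345,200:580-20],(380,300))[:315] if 0 else cv2.resize(a[0][45:360,200:560],(360,315))]))
```

```text
[ 0.63511137 -0.14565718  0.27650324] 5.365983080803371
-200 557 x -0.053 0.035 y -0.042 0.042
-185 460 x -0.04 0.028 y -0.023 0.042
-170 695 x -0.037 0.03 y -0.027 0.038
-155 569 x -0.038 0.021 y -0.023 0.039
-140 514 x -0.038 0.019 y -0.023 0.04
-125 296 x -0.037 0.019 y -0.019 0.04
-110 296 x -0.018 0.01 y -0.06 0.063
-95 745 x -0.02 0.013 y -0.067 0.069
-80 469 x -0.019 0.015 y -0.064 0.067
-65 457 x -0.017 0.015 y -0.061 0.063
-50 394 x -0.013 0.013 y -0.057 0.06
-35 171 x -0.012 0.012 y -0.047 0.041
-20 206 x -0.011 0.013 y -0.039 0.04
-5 143 x -0.011 0.012 y -0.037 0.04
-200 115 x -0.057 -0.011 y -0.081 0.025
-185 306 x -0.041 0.013 y -0.041 0.03
-170 461 x -0.04 0.029 y -0.04 0.034
-155 368 x -0.039 0.012 y -0.04 0.028
-140 362 x -0.039 0.017 y -0.04 0.026
-125 228 x -0.039 0.011 y -0.039 0.026
-110 287 x -0.021 0.009 y -0.064 0.06
-95 588 x -0.022 0.015 y -0.069 0.067
-80 391 x -0.019 0.018 y -0.068 0.064
-65 374 x -0.019 0.018 y -0.063 0.061
-50 336 x -0.015 0.014 y -0.06 0.058
-35 139 x -0.014 0.011 y -0.042 0.042
-20 152 x -0.013 0.01 y -0.04 0.038
-5 113 x -0.014 0.011 y -0.04 0.037
```

View pics/hov2.png

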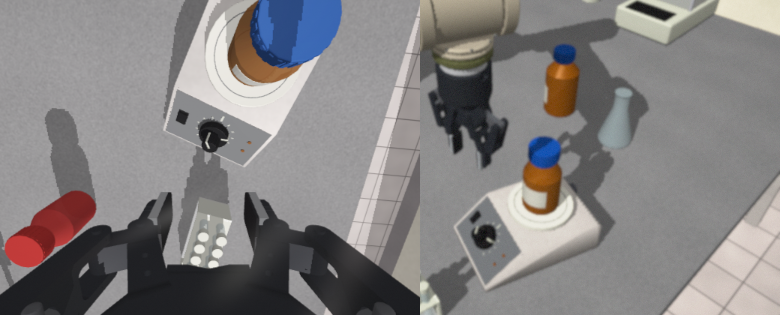

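The wrist view shows the dial at about (213,134) in the composite, with the bottle central on the plate. The gripper has no camera housing that could hit the bottle. Next, the knob axis and line angle in panel coordinates.

```bash
cat > knob.py <<'E'
from h import *
import sys
az=np.radians(-109.45);ti=.70
n=np.array([np.sin(ti)*np.cos(az),np.sin(ti)*np.sin(az),np.cos(ti)])
up=np.array([-np.cos(ti)*np.cos(az),-np.cos(ti)*np.sin(az),np.sin(ti)]);rt=np.cross(up,n)
D=np.array([.6427,-.1246,.055])
def rect(im,K,T,hgt,c=D,half=.042,px=420):
    g=np.linspace(-half,half,px); A,B=np.meshgrid(g,-g)
    W=c+hgt*n+A[...,None]*rt+B[...,None]*up
    uv=proj(W.reshape(-1,3),K,T).reshape(px,px,2).astype(np.float32)
    return cv2.remap(im,uv[...,0],uv[...,1],cv2.INTER_CUBIC)
E
python3 - <<'E'
from knob import *
for nm in("wrist","scene","side"):
    im,d,K,T=load(nm);P=cloud(d,K,T);L=(P-D);N=L@n;U=L@up;V=L@rt
    m=(d>0)&(abs(N-.035)<.004)&(np.hypot(U,V)<.03)
    print(nm,m.sum(),"top right/up mean",V[m].mean(),U[m].mean(),"N",np.median(N[m]),cv2.minEnclosingCircle(np.c_[V[m],U[m]].astype(np.float32)))
    m=(d>0)&(abs(N)<.004)&(np.hypot(U,V)<.06);print(" panel N",np.median(N[m]))
w=load("wrist");s=load("side")
o=np.hstack([rect(*[w[i] for i in(0,2,3)],.035,px=390),rect(*[s[i] for i in(0,2,3)],.035,px=390)])
for x in(195,585): cv2.drawMarker(o,(x,195),(0,255,0),0,8,1)
save("rect1",o)
E
```

```text
wrist 276 top right/up mean -0.00290136474855059 0.0037090917133616227 N 0.03469713649884332 ((-0.0025539929047226906, 0.0018987883813679218), 0.01287952158600092)
 panel N 0.000580935846723687
scene 104 top right/up mean 0.0010828240556908222 0.002312794271706842 N 0.033186894854993376 ((0.00034388434141874313, 0.0020042324904352427), 0.013450958766043186)
 panel N -0.0008441390728149783
side 94 top right/up mean -0.001336034003601761 -0.000764209385516634 N 0.03387385335183067 ((-0.0006986940279603004, -0.00039753876626491547), 0.012421609833836555)
 panel N -0.0003361721523800604
```

View pics/rect1.png

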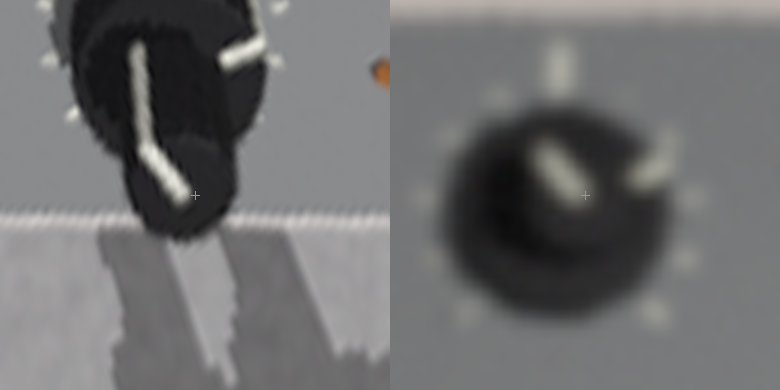

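The knob line stands about 37° left of the long mark in both views, with the heat mark at about 62° right. Descending to straddle the knob's upper half.

>>> arm_command(
  grip_force=20,
  rows=[
    {"grip":38,"turn":0,"xyz":[-0.007,0.011,-0.2]},
    {"grip":38,"turn":0,"xyz":[0,0,-0.2]},
    {"grip":38,"turn":0,"xyz":[0,0,-0.2]},
    {"grip":38,"turn":0,"xyz":[0,0,-0.2]},
    {"grip":38,"turn":0,"xyz":[0,0,-0.15]},
    {"grip":38,"turn":0,"xyz":[0,0,-0.1]},
    {"grip":38,"turn":0,"xyz":[0,0,0]},
    {"grip":38,"turn":0,"xyz":[0,0,0]},
  ],
)

```text
time: 9.33
ee_pos: [0.6341, -0.144, 0.1187]
tcp_rot: [2.116, 2.322, 0.0]
force: [0.8, -0.0, 0.8]
grip_width: 0.0377
grip_force: 0.0
```

Run:
```python
from knob import *
w=grab("wrist");s=grab("side");a=grab("scene")
f=lambda z,u,v,h:cv2.resize(z[0][v-h:v+h,u-h:u+h],(390,390),interpolation=3)
uv=proj(D+.03*n,w[2],w[3])[0].astype(int);us=proj(D+.03*n,s[2],s[3])[0].astype(int);print(uv,us)
save("pre",np.hstack([f(w,uv[0],min(uv[1],320),90),f(s,us[0],us[1],40)]));print(robot.read_state()["ee_pos"],robot.read_state()["force"])
```

```text
[284 247] [327 241]
[ 0.63460984 -0.14423991  0.12001083] [0.37889854 0.71932301 0.35280641]
```

View pics/pre.png

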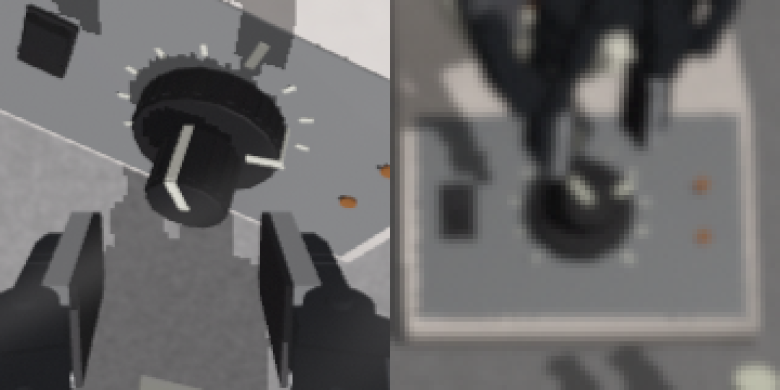

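>>> arm_command(
  rows=[
    {"grip":38,"turn":0,"xyz":[0,0,-0.08]},
    {"grip":38,"turn":0,"xyz":[0,0,-0.08]},
    {"grip":38,"turn":0,"xyz":[0,0,-0.05]},
    {"grip":38,"turn":0,"xyz":[0,0,-0.03]},
    {"grip":38,"turn":0,"xyz":[0,0,0]},
    {"grip":38,"turn":0,"xyz":[0,0,0]},
  ],
)

```text
time: 9.98
ee_pos: [0.6338, -0.144, 0.0818]
tcp_rot: [-2.117, -2.321, 0.0]
force: [0.1, -0.6, 0.2]
grip_width: 0.0379
grip_force: 0.0
```

Run:
```python
from knob import *
w=grab("wrist");s=grab("side")
f=lambda z,u,v,h:cv2.resize(z[0][v-h:v+h,u-h:u+h],(390,390),interpolation=3)
uv=proj(D+.03*n,w[2],w[3])[0].astype(int);us=proj(D+.03*n,s[2],s[3])[0].astype(int);print(uv,us)
save("pre2",np.hstack([f(w,uv[0],min(uv[1],330),90),f(s,us[0],us[1],40)]));print(robot.read_state()["ee_pos"],robot.read_state()["force"])
```

```text
[286 275] [327 241]
[ 0.63405798 -0.14405334  0.08251094] [ 0.21002401 -0.52052228  0.4448951 ]
```

View pics/pre2.png

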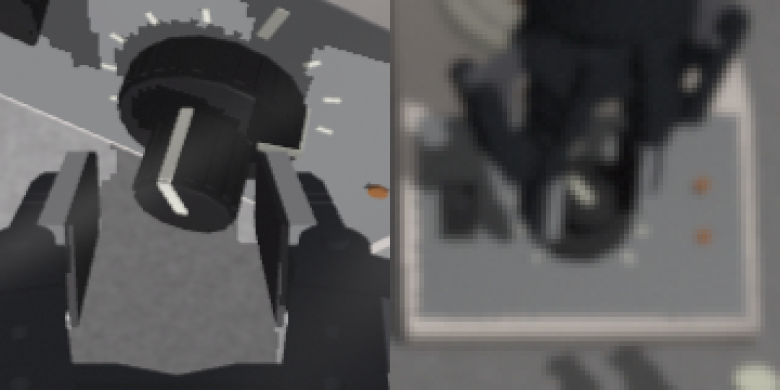

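The pads straddle the knob, and the tips stay above the ring. Gripping lightly.

>>> arm_command(
  grip_force=20,
  rows=[
    {"grip":30,"turn":0,"xyz":[0,0,0]},
    {"grip":26,"turn":0,"xyz":[0,0,0]},
    {"grip":20,"turn":0,"xyz":[0,0,0]},
    {"grip":20,"turn":0,"xyz":[0,0,0]},
    {"grip":20,"turn":0,"xyz":[0,0,0]},
  ],
)

```text
time: 10.5
ee_pos: [0.6365, -0.1437, 0.0834]
tcp_rot: [2.113, 2.316, 0.008]
force: [14.2, 1.5, -2.7]
grip_width: 0.0247
grip_force: 18.5
```

```bash
cat > line.py <<'E'
from knob import *
def line(nm):
    im,d,K,T=grab(nm)
    r=rect(im,K,T,.035,px=420)  # 5 px/mm
    np.save("r_"+nm,r)
    g=r.min(2).astype(float); yy,xx=np.mgrid[:420,:420]; out=[]
    m=((g>110)&(np.hypot(xx-210,yy-210)<100)).astype(np.uint8)
    k,lab,st,c=cv2.connectedComponentsWithStats(m)
    for i in range(1,k):
        if st[i,4]>60:
            y,x=np.where(lab==i);v=cv2.fitLine(np.c_[x,y].astype(np.float32),2,0,.01,.01).ravel()
            out.append((st[i,4],c[i].round(),round(float(np.degrees(np.arctan2(v[0],-v[1]))),1)))
    return out
if __name__=="__main__":
    for nm in("side","scene","wrist"):
        for o in line(nm): print(nm,*o)
    s=robot.read_state();print(s["ee_pos"],s["force"],s["ft_torque"],s["grip_width"])
E
python3 line.py
```

```text
side 1007 [183. 200.] 100.5
side 196 [306. 217.] 3.7
scene 3249 [247. 184.] 96.2
scene 3849 [218. 287.] 85.7
wrist 1738 [173. 176.] 147.4
wrist 623 [289. 165.] 156.4
wrist 633 [118. 224.] 171.4
wrist 139 [267. 214.] 159.0
wrist 98 [284. 248.] 150.6
wrist 76 [264. 246.] 156.9
wrist 242 [170. 273.] 167.4
wrist 115 [257. 278.] 159.8
wrist 109 [223. 286.] 177.6
[ 0.636521   -0.14375893  0.08342669] [12.8225125   1.81402748 -2.69608052] [ 0.37268853 -2.24387135 -0.05618563] 0.024627035228865654
```

>>> arm_command(
  rows=[
    {"grip":20,"turn":0,"xyz":[0.01,0,0]},
    {"grip":20,"turn":0,"xyz":[0.007,0,0]},
    {"grip":20,"turn":0,"xyz":[0,0,0]},
    {"grip":20,"turn":0,"xyz":[0,0,0]},
  ],
)

```text
time: 10.98
ee_pos: [0.637, -0.1438, 0.0832]
tcp_rot: [2.116, 2.32, 0.002]
force: [0.6, 3.1, 5.5]
grip_width: 0.0241
grip_force: 19.4
```

>>> arm_command(
  rows=[
    {"grip":20,"turn":-0.04,"xyz":[0,0,0]},
    {"grip":20,"turn":-0.04,"xyz":[0,0,0]},
    {"grip":20,"turn":-0.04,"xyz":[0,0,0]},
    {"grip":20,"turn":-0.04,"xyz":[0,0,0]},
    {"grip":20,"turn":-0.04,"xyz":[0,0,0]},
    {"grip":20,"turn":0,"xyz":[0,0,0]},
  ],
)

```text
time: 11.48
ee_pos: [0.6361, -0.1441, 0.083]
tcp_rot: [-2.458, -1.957, 0.001]
force: [-4.2, 0.4, 6.6]
grip_width: 0.0229
grip_force: 19.6
```

```bash
python3 line.py|grep -v scene|head -8
python3 - <<'E'
from knob import *
w=load("wrist");uv=proj(D+.03*n,w[2],w[3])[0].astype(int);v=min(uv[1],325)
save("turn1",np.hstack([cv2.resize(w[0][v-90:v+90,uv[0]-90:uv[0]+90],(390,390),interpolation=3),cv2.resize(np.load("r_side.npy"),(390,390))]))
s=robot.read_state();print(s["force"],s["ft_torque"],s["ee_pos"],s["grip_width"])
E
```

```text
side 2129 [175. 178.] 124.2
side 685 [298. 228.] 4.9
wrist 1660 [178. 172.] 158.4
wrist 447 [297. 234.] 4.4
[ 0.63610416 -0.14411855  0.08307179] [-3.92570866  0.58364944  7.94643047] [ 0.22146687  0.53826931 -0.11181338] 0.023090389213811166
[-3.92570866  0.58364944  7.94643047] [ 0.22146687  0.53826931 -0.11181338] [ 0.63610416 -0.14411855  0.08307179] 0.023090389213811166
```

View pics/turn1.png

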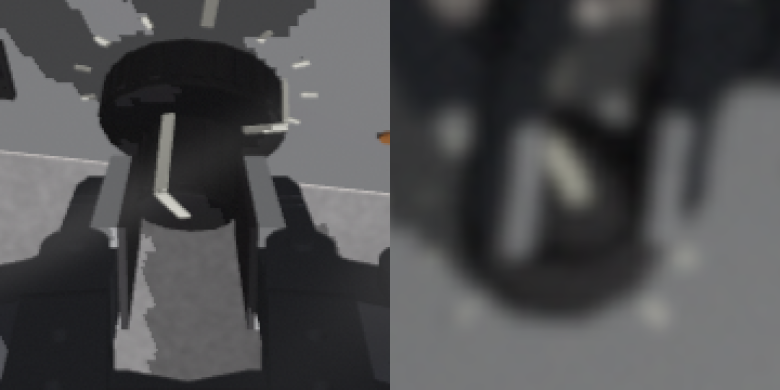

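Line now at about 26° left in the side view; the heat mark appears unmoved. Continuing the stroke, then measuring with depth-masked line pixels.

>>> arm_command(
  rows=[
    {"grip":20,"turn":-0.04,"xyz":[0,0,0]},
    {"grip":20,"turn":-0.04,"xyz":[0,0,0]},
    {"grip":20,"turn":-0.04,"xyz":[0,0,0]},
    {"grip":20,"turn":-0.04,"xyz":[0,0,0]},
    {"grip":20,"turn":-0.04,"xyz":[0,0,0]},
    {"grip":20,"turn":0,"xyz":[0,0,0]},
  ],
)

```text
time: 12.13
ee_pos: [0.6349, -0.1442, 0.0831]
tcp_rot: [-2.731, -1.549, 0.006]
force: [-10.7, -0.2, 12.3]
grip_width: 0.0226
grip_force: 26.8
```

```bash
cat > ang.py <<'E'
from knob import *
def ang(nm,data=None):
    im,d,K,T=data or load(nm);P=cloud(d,K,T);L=P-D;N=L@n;U=L@up;V=L@rt
    top=(d>0)&(abs(N-.0345)<.0035)&(np.hypot(U,V)<.018); 
    w=top&(im.min(2)>115)
    ring=(d>0)&(abs(N-.014)<.003)&(im.min(2)>115)&(np.hypot(U,V)<.027)&(np.hypot(U,V)>.015)
    x=np.c_[V[w],U[w]].astype(np.float32)
    if len(x)<5: return len(x)
    f=cv2.fitLine(x,1,0,.01,.01).ravel(); a=np.degrees(np.arctan2(f[0],f[1]));a=(a+90)%180-90
    b=np.degrees(np.arctan2(V[ring].mean(),U[ring].mean())) if ring.sum()>3 else None
    return nm,len(x),"knob",a,"mean",x.mean(0),"ring",b,ring.sum()
if __name__=="__main__":
    for nm in("wrist","side"): print(ang(nm))
    for nm in("wrist","side"): print(ang(nm,grab(nm)))
    s=robot.read_state();print(s["ee_pos"],s["force"],s["ft_torque"],s["time"])
E
python3 ang.py
```

```text
('wrist', 126, 'knob', np.float32(-24.299088), 'mean', array([-0.00676071,  0.00858804], dtype=float32), 'ring', np.float64(55.157962506011), np.int64(71))
('side', 8, 'knob', np.float32(-29.024826), 'mean', array([-0.00436571,  0.0063285 ], dtype=float32), 'ring', None, np.int64(0))
('wrist', 108, 'knob', np.float32(-14.09169), 'mean', array([-0.00543926,  0.00919634], dtype=float32), 'ring', np.float64(57.851578537436524), np.int64(69))
('side', 6, 'knob', np.float32(-13.299988), 'mean', array([-0.00300752,  0.00580491], dtype=float32), 'ring', None, np.int64(0))
[ 0.63486268 -0.14422171  0.08309531] [-11.15372986   0.41533637  10.92899734] [0.21749683 2.05591998 0.23381642] 12.2333
```

>>> arm_command(
  rows=[
    {"grip":20,"turn":-0.04,"xyz":[-0.004,0,0]},
    {"grip":20,"turn":-0.04,"xyz":[-0.004,0,0]},
    {"grip":20,"turn":-0.04,"xyz":[-0.004,0,0]},
    {"grip":20,"turn":-0.04,"xyz":[-0.002,0,0]},
    {"grip":20,"turn":-0.04,"xyz":[-0.002,0,0]},
    {"grip":20,"turn":0,"xyz":[0,0,0]},
  ],
)

```text
time: 12.73
ee_pos: [0.6325, -0.1447, 0.0843]
tcp_rot: [-2.941, -1.103, 0.006]
force: [-15.0, -0.7, 18.2]
grip_width: 0.0228
grip_force: 37.4
```

```bash
python3 ang.py|tail -3
```

```text
('wrist', 51, 'knob', np.float32(-56.2482), 'mean', array([-0.00216723,  0.01203455], dtype=float32), 'ring', np.float64(60.36313628608655), np.int64(75))
0
[ 0.63252341 -0.14468949  0.08428474] [-14.77792244  -0.89424467  19.36077728] [0.18660397 2.71494895 0.35911172] 12.8333
```

>>> arm_command(
  rows=[
    {"grip":26,"turn":0,"xyz":[0,0,0]},
    {"grip":32,"turn":0,"xyz":[0,0,0]},
    {"grip":36,"turn":0,"xyz":[0,0,0]},
    {"grip":36,"turn":0,"xyz":[0,0,0.05]},
    {"grip":36,"turn":0.05,"xyz":[0,0,0.15]},
    {"grip":36,"turn":0.05,"xyz":[0,0,0.2]},
    {"grip":36,"turn":0.05,"xyz":[0,0,0.2]},
    {"grip":36,"turn":0.05,"xyz":[0,0,0.2]},
    {"grip":36,"turn":0.05,"xyz":[0,0,0.2]},
    {"grip":36,"turn":0,"xyz":[0,0,0]},
    {"grip":36,"turn":0,"xyz":[0,0,0]},
  ],
)

```text
time: 13.75
ee_pos: [0.6344, -0.1441, 0.2341]
tcp_rot: [2.665, 1.657, 0.003]
force: [-1.0, 0.2, -1.3]
grip_width: 0.0361
grip_force: 0.0
```

```bash
python3 ang.py|tail -3
python3 - <<'E'
from knob import *
w=load("wrist");s=load("side");g=grab("scene")
P=cloud(*w[1:]);L=P-D;N=L@n;U=L@up;V=L@rt;m=(w[1]>0)&(abs(N-.035)<.004)&(np.hypot(U,V)<.03)
cc=cv2.minEnclosingCircle(np.c_[V[m],U[m]].astype(np.float32));print(cc,P[m].mean(0))
# white pixels on panel = marks; long mark at azimuth 0
k=(w[1]>0)&(abs(N)<.004)&(w[0].min(2)>150)&(np.hypot(U,V)<.043)&(np.hypot(U,V)>.024)
a=np.degrees(np.arctan2(V[k],U[k]));print(np.histogram(a,bins=np.arange(-150,151,10)))
kk=k&(abs(V)<.01)&(U>.02);print("long",V[kk].mean(),U[kk].min(),U[kk].max(),kk.sum())
r=lambda z,h:rect(z[0],z[2],z[3],h,half=.03,px=260)
o=np.hstack([r(w,.035),r(s,.035),r(g,.035)]);save("chk",np.vstack([o,np.hstack([r(w,.014),r(s,.014),r(g,.014)])]))
E
```

```text
('wrist', 41, 'knob', np.float32(-6.1741333), 'mean', array([-0.00340617,  0.00843856], dtype=float32), 'ring', np.float64(62.712694330229915), np.int64(24))
('side', 6, 'knob', np.float32(2.0069656), 'mean', array([-0.00180258,  0.00663329], dtype=float32), 'ring', np.float64(66.911683304821), np.int64(7))
[ 0.63363684 -0.14386651  0.23118897] [ 0.49842038 -0.28544179 -0.61499314] [ 0.00906992 -0.03784085 -0.01714372] 13.85
((-0.00235939072445035, 0.002220232505351305), 0.01286013238132) [ 0.63429224 -0.1419652   0.08385125]
(array([ 0,  0,  0,  0,  6,  0,  3,  3,  0,  5,  0,  6,  3,  0, 36,  0,  1,
        7,  0,  4,  5,  0,  5,  3,  0,  6,  0,  0,  2,  0]), array([-150, -140, -130, -120, -110, -100,  -90,  -80,  -70,  -60,  -50,
        -40,  -30,  -20,  -10,    0,   10,   20,   30,   40,   50,   60,
         70,   80,   90,  100,  110,  120,  130,  140,  150]))
long -0.001959012919242617 0.026091847615818512 0.04032463895963068 38
```

View pics/chk.png

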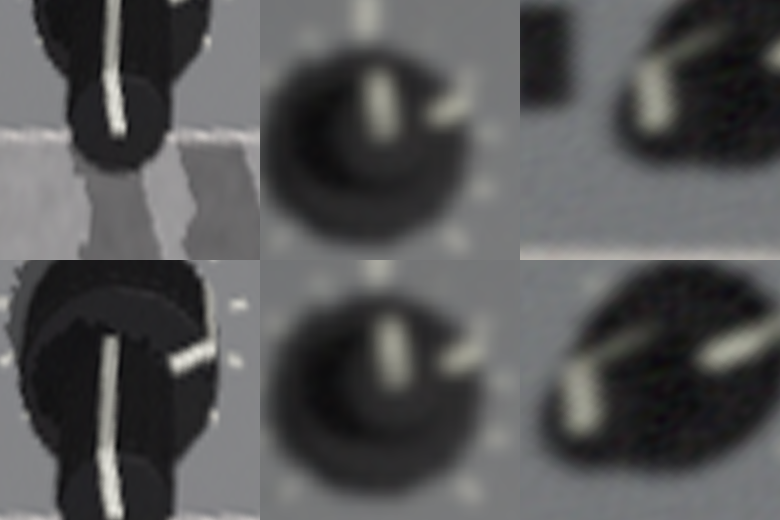

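The line stands about 8 to 9° short of twelve: wrist top view (120,135)→(108,72), side (384,138)→(376,70). The heat mark is where it was. A second short stroke is needed.

>>> arm_command(
  rows=[
    {"grip":36,"turn":0.056,"xyz":[0.012,0,-0.2]},
    {"grip":36,"turn":0.056,"xyz":[0,0,-0.2]},
    {"grip":36,"turn":0.056,"xyz":[0,0,-0.2]},
    {"grip":36,"turn":0,"xyz":[0,0,-0.15]},
    {"grip":36,"turn":0,"xyz":[0,0,-0.1]},
    {"grip":36,"turn":0,"xyz":[0,0,-0.08]},
    {"grip":36,"turn":0,"xyz":[0,0,-0.05]},
    {"grip":36,"turn":0,"xyz":[0,0,0]},
    {"grip":30,"turn":0,"xyz":[0,0,0]},
    {"grip":26,"turn":0,"xyz":[0,0,0]},
    {"grip":20,"turn":0,"xyz":[0,0,0]},
    {"grip":20,"turn":0,"xyz":[0,0,0]},
  ],
)

```text
time: 14.9
ee_pos: [0.6359, -0.1441, 0.0863]
tcp_rot: [2.426, 1.995, 0.0]
force: [-3.9, -0.1, 5.5]
grip_width: 0.0226
grip_force: 19.6
```

```bash
cat > ang2.py <<'E'
from knob import *
def meas(nm):
    im,d,K,T=grab(nm);P=cloud(d,K,T);L=P-D;N=L@n;U=L@up;V=L@rt
    m=(d>0)&(abs(N-.0345)<.0035)&(np.hypot(U,V)<.02)
    (cx,cy),r=cv2.minEnclosingCircle(np.c_[V[m],U[m]].astype(np.float32))
    px=600;h=.03;R_=rect(im,K,T,.035,half=h,px=px).min(2).astype(float)
    yy,xx=np.mgrid[:px,:px];X=(xx/(px-1)*2-1)*h-cx;Y=-(yy/(px-1)*2-1)*h-cy
    w=(R_>115)&(np.hypot(X,Y)<.0115)
    x=np.c_[X[w],Y[w]].astype(np.float32)
    if len(x)<20: return nm,None
    f=cv2.fitLine(x,2,0,.01,.01).ravel();a=(np.degrees(np.arctan2(f[0],f[1]))+90)%180-90
    return nm,"fit",round(a,1),"centre-mean",np.degrees(np.arctan2(*x.mean(0))).round(1),"n",len(x),"c",round(cx*1e3,1),round(cy*1e3,1),round(r*1e3,1)
for k in("wrist","side"): print(*meas(k))
s=robot.read_state();print(s["ee_pos"],s["force"],s["ft_torque"],s["grip_width"],s["time"])
E
python3 ang2.py; python3 -c "
from ang import *
print(ang('wrist'))"
```

```text
wrist fit -6.9 centre-mean -48.5 n 5013 c -0.7 4.4 17.0
side fit -6.9 centre-mean -16.5 n 2923 c 0.4 -2.2 18.9
[ 0.63588276 -0.14416474  0.08622603] [-4.57137886  0.60161246  6.48236707] [0.04227605 0.68371019 0.01214949] 0.023090095867242474 15.0
('wrist', 116, 'knob', np.float32(-5.6220703), 'mean', array([-0.00381534,  0.01003682], dtype=float32), 'ring', np.float64(56.01497703354969), np.int64(73))
```

>>> arm_command(
  rows=[
    {"grip":20,"turn":-0.04,"xyz":[0,0,0]},
    {"grip":20,"turn":-0.04,"xyz":[0,0,0]},
    {"grip":20,"turn":-0.04,"xyz":[-0.003,0,0]},
    {"grip":20,"turn":-0.03,"xyz":[-0.003,0,0]},
    {"grip":20,"turn":0,"xyz":[0,0,0]},
  ],
)

```text
time: 15.42
ee_pos: [0.635, -0.144, 0.0862]
tcp_rot: [2.645, 1.694, 0.001]
force: [-2.8, 0.5, 5.3]
grip_width: 0.0226
grip_force: 22.2
```

```bash
python3 ang2.py; python3 -c "
from ang import *
print(ang('wrist'))"
```

```text
wrist fit -0.7 centre-mean -61.3 n 3887 c 1.1 3.6 18.2
side fit 1.2 centre-mean -9.4 n 912 c -0.2 -1.5 19.3
[ 0.63505078 -0.14399518  0.08622764] [-2.54297115  0.37760408  6.27464289] [0.24376246 0.77060447 0.29239707] 0.022459337522092296 15.5167
('wrist', 97, 'knob', np.float32(0.72167206), 'mean', array([-0.00261499,  0.00979355], dtype=float32), 'ring', np.float64(61.0024638114965), np.int64(62))
```

>>> arm_command(
  rows=[
    {"grip":26,"turn":0,"xyz":[0,0,0]},
    {"grip":32,"turn":0,"xyz":[0,0,0]},
    {"grip":36,"turn":0,"xyz":[0,0,0]},
    {"grip":36,"turn":0,"xyz":[0,0,0.05]},
    {"grip":36,"turn":0,"xyz":[0,0,0.15]},
    {"grip":36,"turn":0,"xyz":[0,0,0.2]},
    {"grip":36,"turn":0,"xyz":[0,0,0.2]},
    {"grip":36,"turn":0,"xyz":[0,0,0.2]},
    {"grip":36,"turn":0,"xyz":[0,0,0.18]},
    {"grip":36,"turn":0,"xyz":[0,0,0]},
    {"grip":36,"turn":0,"xyz":[0,0,0]},
  ],
)

```text
time: 16.43
ee_pos: [0.6353, -0.1441, 0.234]
tcp_rot: [2.642, 1.695, 0.003]
force: [-0.9, -0.9, -1.0]
grip_width: 0.0358
grip_force: 0.0
```

```bash
for i in 1 2; do python3 ang2.py; python3 -c "
from ang import *
print(ang('wrist'),ang('side'))"; done
python3 - <<'E'
from knob import *
# ridge of line: per-row white centroid in rectified top, around knob axis column
for nm in("wrist","side"):
    im,d,K,T=load(nm)
    for h in(.035,):
        r=rect(im,K,T,h,half=.03,px=300).min(2).astype(float)
        for y in range(60,175,8):
            row=r[y,90:210];w=np.clip(row-90,0,None)
            print(nm,y,int(row.max()),(90+(w*np.arange(120)).sum()/max(w.sum(),1)).round(1),90+row.argmax())
E
```

```text
wrist fit 0.1 centre-mean -7.3 n 4842 c -2.2 2.0 12.6
side fit 1.8 centre-mean -2.4 n 2344 c -0.6 -0.1 12.7
[ 0.63453151 -0.14382846  0.23117699] [-0.00311077  0.61810861 -1.75896168] [0.01012198 0.03064968 0.03047445] 0.03614963331450645 16.5333
('wrist', 46, 'knob', np.float32(0.9945297), 'mean', array([-0.00238074,  0.00857982], dtype=float32), 'ring', np.float64(61.077784647792484), np.int64(23)) ('side', 6, 'knob', np.float32(27.255829), 'mean', array([-0.00096629,  0.00565909], dtype=float32), 'ring', np.float64(67.61844166724843), np.int64(6))
wrist fit 5.2 centre-mean 5.7 n 4987 c -3.4 2.1 13.4
side fit 2.4 centre-mean -10.1 n 2377 c 0.2 -0.6 13.0
[ 0.63449712 -0.14382429  0.23071895] [-0.9843061   0.54313786 -0.54768675] [-0.04562133 -0.00318212  0.02726936] 0.03605357346241344 16.6333
('wrist', 42, 'knob', np.float32(1.7959442), 'mean', array([-0.00266072,  0.00847592], dtype=float32), 'ring', np.float64(61.645184534399846), np.int64(24)) ('side', 6, 'knob', np.float32(28.36631), 'mean', array([-0.00091634,  0.00571289], dtype=float32), 'ring', np.float64(65.40277583162153), np.int64(6))
wrist 60 157 137.1 136
wrist 68 156 136.5 136
wrist 76 162 137.2 136
wrist 84 198 136.7 140
wrist 92 218 143.8 134
wrist 100 212 149.1 134
wrist 108 211 150.2 138
wrist 116 212 150.0 137
wrist 124 212 149.3 137
wrist 132 212 149.9 136
wrist 140 220 149.1 136
wrist 148 189 159.6 136
wrist 156 194 200.1 203
wrist 164 159 199.8 199
wrist 172 154 195.7 194
side 60 116 193.3 203
side 68 113 199.9 208
side 76 106 204.6 208
side 84 94 208.4 209
side 92 100 145.4 144
side 100 117 145.6 145
side 108 124 145.6 145
side 116 128 148.6 145
side 124 128 156.9 145
side 132 125 158.8 143
side 140 123 150.0 144
side 148 112 143.9 143
side 156 93 143.5 143
side 164 71 90.0 141
side 172 53 90.0 141
```

Run:
```python
from h import *
im,d,K,T=grab("side");P=cloud(d,K,T);hsv=cv2.cvtColor(im,cv2.COLOR_RGB2HSV)
m=(d>0)&(hsv[...,1]>150)&(hsv[...,0]>100)&(hsv[...,0]<130)&(np.hypot(P[...,0]-.68,P[...,1]+.02)<.06)
p=P[m];t=p[p[:,2]>np.percentile(p[:,2],97)-.006];print(t.mean(0))
print(close_job())
```

```text
[ 0.65436476 -0.02635772  0.23509998]
the job is handed in; nothing more can be done
None
```

I handed the job in: the small bottle stands released on the plate and the stirring knob reads within about 2° of twelve o'clock. The heat ring shows no movement beyond measuring error. One caution: the last cap reading before hand-in was about 23 mm in x and 9 mm in height off the one taken just after release. I put that down to the gripper blocking the side view but did not check, so the bottle's final position is unconfirmed.

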